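# Push a thumb drive through the spring flap of a drive tidy

### The arm

A 7-joint arm with a two-finger parallel gripper is mounted at the origin on the work surface. World frame = base frame: x ahead of the robot, y to its left, z up, the work surface at z = 0. Lengths are in m, angles in rad, forces in N, time in s.
With the tool pointing down it reaches from about 0.425 to 1.025 m from the base axis. Payload 9.4 kg.
Tool frame: the origin (TCP) lies on the centre line of the jaws, within the pads' length; the fingertips stand 19 mm ahead of it and the grasp point (between the pads) is the TCP; z points along the fingers, y is the line along which they close (so a half turn about z gives the same grasp; the last joint's range is limited). The gripper opens to 85 mm and grips with 20 to 120 N. Pads are 22 mm wide; open, the fingers measure 114 mm over their backs; the gripper's body (76 mm by 85 mm) begins 54 mm behind the grasp point. The pads swing forward as they close: fully open they stand 13 mm farther back than shut.
Start: joints at [1.067, 0.599, -0.003, 1.599, 0.002, 0.943, -0.08], TCP at [0.3, -0.66, 0.25] pointing down, gripper open.
Joint ranges: [-2.57, 2.57], [-0.35, 1.97], [-1.29, 1.29], [0.11, 2.56], [-1.05, 4.19], [0.11, 1.86], [-2.63, 2.63]. Speed limits (rad/s): [2.22, 2.22, 3.01, 3.01, 3.14, 3.14, 3.14].

### API

Orientations are given as a rotation vector (axis times angle).
In Python, from rig import manip, sensors, cams, hand_in gives the robot as it stands. Calls block until the motion is done:
- manip.move_ptp(position, orientation): joint-space move of the TCP to a pose.
- manip.line_to(position, orientation=None, feed=0.15): straight line of the TCP; orientation=None keeps the orientation; feed is the mean speed in m/s.
- manip.movej(angles): joint-space move.
- manip.gripper_to(opening, f_grip=None): finger opening in m; f_grip is the grip in N (None keeps the last); returns when the fingers have stopped.
- manip.dwell(seconds).
- manip.inverse_kinematics(position, orientation): joint angles nearest the present ones, or None.
- sensors.state(): the state.
- cams.grab_frame(name): name is "scene" or "top" or "wrist"; returns (picture, depth): 480x640x3 uint8, blue, green, red; 480x640 float32, m along the optical axis (not along the pixel's ray), 0 where there is no reading.
- cams.camera_info(name): a dict with "intrinsics" (3x3 intrinsics, pixels), "R" (3x3) and "t" (3): a world point X has camera coordinates R X + t. Camera axes: x right, y down, z forward; pixel columns grow to the right and rows downward; lengths in m; the calibration is good to about 2 mm. The wrist camera is an equidistant fisheye: a pixel r from the principal point sees the ray r / f radians off the axis. A picture is of the moment at which its call begins: read the wrist's pose just before it. camera_info takes no time and is no camera call; for the wrist camera it gives the pose at the moment of the call.
A pose or a line that the arm cannot do raises manip.PlanningError and nothing moves.
- hand_in(): hands the job in; it is judged then, once.
The state is a dict: "time": time; "q": joint angles; "joint_velocities": joint speeds; "effort": joint torques, N m; "ee_pos": TCP position; "ee_rot": TCP orientation; "wrist_force": force on the tool from outside, world axes, zero at the start; "ft_torque": the same for the moment, N m; "width": finger opening in m; "grasp_force": force on a finger pad.
Only numpy, scipy, OpenCV 4.12 (cv2) and the standard library are available. Lean on these libraries where they do the work, as an engineer would, in place of code of your own. Each camera call takes 0.05 s, during which the arm holds its last target. There are 200 camera calls.

### The job

Push the orange self-closing flap of the white drive tidy open with one finger and, while that finger holds it open, push the walnut thumb drive along its lane with the other finger until it drops into the well behind the flap. Do not pick the drive up and do not let the drive itself shove against the flap. Then take the hand away so that the flap swings shut, with everything else left where it stands.

Things in the scene. Friction and masses are not known exactly. Their poses are not given: they have to be found in the camera images.
- tidy: White drive tidy, fixed to the table. Origin on the table, below the middle of the lane at the gateway. +x is the way in (push direction, roughly away from the robot), +y left of it, z up. In this frame, mm: flat deck, top at z 70, x -150 to 0, y -125 to 85, with the lane on it; beyond its edge (x 0) the well, into which the drive drops.
- lane (a point): Point on the deck, at z 70, in the middle of the lane 80 before the gateway (tidy x -80, y 0). The lane runs straight along tidy x from x -148 to -6 between two grey ribs, 5 high and 4 thick, 27 apart inside (at y -13.5 and 13.5).
- gateway (a point): Point at deck height (tidy 0, 0, 70) where the lane meets the gateway. The gateway is open from tidy y -108 to 34 and to the sky above; only the flap closes it. Grey cheeks stand at both sides, x -4 to 8, up to z 110: y -125 to -108 (hinge side) and y 34 to 85.
- well (a point): Middle of the well's cork floor (tidy 67, -20, 10). The well is open above: tidy x 0 to 134, y -119 to 79, floor at z 10, walls 6 thick up to z 70 (60 deep).
- flap (a joint): Angle of the flap about its upright hinge, rad: 0 = shut across the gateway, up to 1.7 as it is pushed inwards (free end goes to tidy +x, then -y). It cannot open towards the robot. A spring always shuts it: 0.03 N m when shut, 0.10 N m at 1.4 rad (pushed 30 mm from the hinge: 1 N to start, about 3.5 N at 1.4 rad).
- flap_hinge (a point): The orange flap: upright panel 130 long, 34 high, 4 thick. This point (turns with the flap) is on the hinge axis at deck height (tidy 4, -100, 70); the panel runs along its own +y from 0 to 130, z 3 to 37 (tidy z 73 to 107). Shut, its near face is at tidy x 2. It swings wholly above deck level, clear of a drive lying in the well.
- drive: Walnut thumb drive, 60 long (own x), 22 wide, 16 high, 20 to 45 g: walnut body x -30 to 16, steel plug 16 to 30. Origin at the centre of its underside. Starts lying in the lane, plug towards the flap, origin 55 to 105 before the gateway. Pushed on its tail it slides between the ribs and tips over the edge into the well when its origin is about 6 past it.
- gold_stick: Bystander: gold capless stick 40 x 13 x 6, lying on the deck left of the lane (tidy y about 58). Origin at the centre of its underside, long side along own x.
- canister: Bystander: clear screw-top canister with black lid, 72 across, 95 high. Origin at the centre of its underside.
- hub: Bystander: blue USB hub 90 x 36 x 18, origin at the centre of its underside.
- keyring_drive: Bystander: chrome drive 42 x 14 x 7 with a steel loop 34 across at its -x end, origin at the centre of the drive's underside.
- notes: Bystander: yellow note block 76 x 76 x 30, origin at the centre of its underside.

How it is judged:
On the way, in this order (a step that is already met when the one before it is completed fails the run):
1. a finger pushes the flap open (20 degrees or more) while the drive is still on the lane (value of joint flap above 0.35 rad and contact force between the fingers and flap above 0.1 N and x of drive in the frame of tidy below 0 m and z of drive in the frame of tidy above 0.066 m), for 0.05 s.
2. the drive goes down into the well while a finger holds the flap open (30 degrees or more) (value of joint flap above 0.52 rad and contact force between the fingers and flap above 0.1 N and x of drive in the frame of tidy above 0.005 m and z of drive in the frame of tidy below 0.058 m), for 0.1 s.
At the end, for the whole second after the job is handed in: The walnut drive lies at rest in the tidy's well (its origin between the well's walls and at least 12 mm below the deck), the flap is shut again (under 0.08 rad), and no bystander has moved by 15 mm (x of drive in the frame of tidy between 0.005 and 0.134 m and y of drive in the frame of tidy between -0.119 and 0.079 m and z of drive in the frame of tidy below 0.058 m and value of joint flap below 0.08 rad and linear speed of drive below 0.02 m/s and distance of each of gold_stick, canister, hub, keyring_drive, notes from where it was at the start of the episode below 0.015 m); the robot touches nothing.
It fails at once if the drive is lifted more than 12 mm off the lane (z of drive in the frame of tidy above 0.082 m).
It fails at once if the drive itself shoves against the flap (over 0.7 N) (contact force between drive and flap above 0.7 N).
It fails at once if a bystander is moved by more than 15 mm (distance of any of gold_stick, canister, hub, keyring_drive, notes from where it was at the start of the episode above 0.015 m).
It also fails if it takes over 40 s, if anything falls off the work surface, if the arm or the gripper's body presses on something with over 40 N, if the wrist force passes 120 N, or if a joint passes its speed limit or range.

## Working session

There is one attempt and no reset: what is moved stays moved. The work goes in short steps, each a Python script; the robot and the scene stay as the last script left them, time stands still between calls to the robot, and variables do not carry over. Pictures are saved under pics/ and viewed, at most 10 in all, crops included, and the job is handed in when it is done.

```bash
ls; mkdir -p pics; python3 - <<'E'
from rig import manip,sensors,cams
import cv2,numpy as np
for n in ("scene","top"):
    p,d=cams.grab_frame(n); cv2.imwrite(f"pics/{n}0.png",p); np.savez(f"pics/{n}0.npz",p=p,d=d)
    c=cams.camera_info(n); print(n,c["intrinsics"],c["R"],c["t"])
print(sensors.state())
E
```

```text
pics
scene [[498.0104218    0.         325.01475129]
 [  0.         498.0104218  233.94951925]
 [  0.           0.           1.        ]] [[ 0.75803637  0.65203745  0.01510032]
 [ 0.50727182 -0.57486827 -0.64202941]
 [-0.40994653  0.49434161 -0.76653129]] [-0.44889423 -0.24093278  1.4068391 ]
top [[469.50085531   0.         317.85920967]
 [  0.         469.50085531 242.84590943]
 [  0.           0.           1.        ]] [[ 0.01798928 -0.99957265 -0.02304154]
 [-0.98311701 -0.01348671 -0.18248029]
 [ 0.18209155  0.02593521 -0.98293949]] [0.00839416 0.59849404 1.03058757]
{'time': 0.1, 'q': array([ 1.06729986,  0.60009066, -0.00251265,  1.60005226,  0.00176753,
        0.94292853, -0.07979937]), 'joint_velocities': array([-6.39334478e-04, -2.41027877e-03, -5.39925893e-04, -2.41869409e-03,
       -6.82300434e-04, -5.72035307e-04, -6.58306339e-05]), 'effort': array([ 4.69409235e-03, -7.77999544e+01,  1.56959865e+00, -2.58627874e+01,
        1.25964603e-02,  5.44112554e-03,  3.06584172e-05]), 'ee_pos': array([ 0.29993059, -0.65960443,  0.24946999]), 'ee_rot': array([-3.06894787e+00, -6.65057351e-01,  6.85035276e-04]), 'wrist_force': array([-0.25199361,  0.75452546,  0.65313165]), 'ft_torque': array([-0.00977558,  0.0261882 ,  0.01332294]), 'grasp_force': 0.0, 'width': 0.0854567550434063}
```

View pics/top0.png

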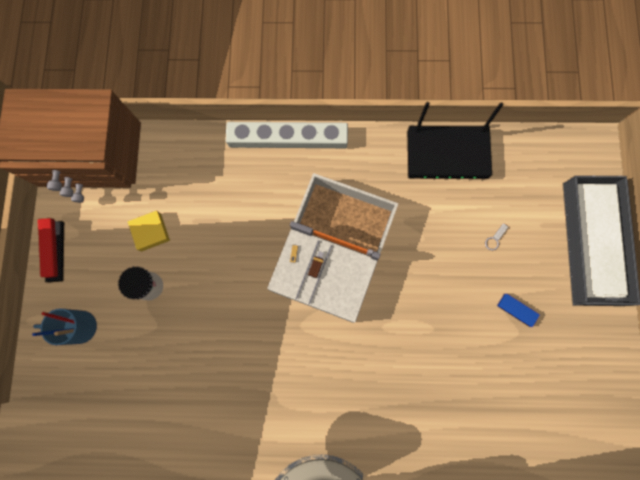

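View pics/scene0.png

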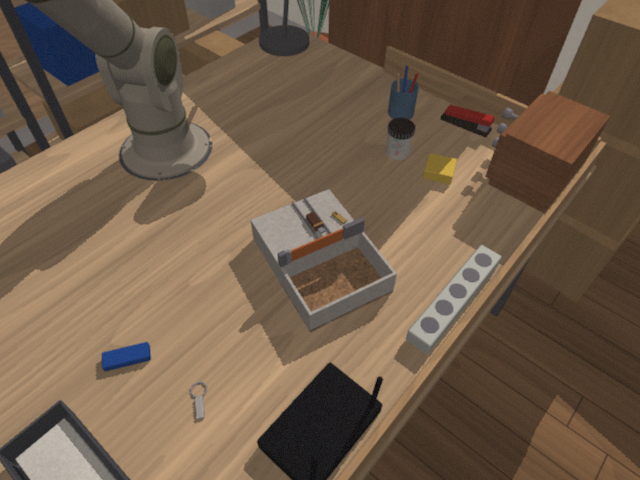

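The top view shows the tidy at about (330,250). The drive is in the lane at (317,266), plug up. The flap runs from (312,232) to the hinge near (373,252), and the gold stick is at (294,253). The scene view agrees, with the drive behind the shut flap. Bystanders are all well clear.

Next I'll measure the tidy pose and the drive.

```bash
cat > h.py <<'E'
import numpy as np,cv2
from rig import cams
def world(n,d,mask=None):
    c=cams.camera_info(n);K=c["intrinsics"];v,u=np.nonzero((d>0) if mask is None else (mask>0)&(d>0))
    z=d[v,u];P=np.c_[(u-K[0,2])/K[0,0]*z,(v-K[1,2])/K[1,1]*z,z]
    return (P-c["t"])@c["R"],u,v
def onplane(n,uv,h):
    c=cams.camera_info(n);K=c["intrinsics"];uv=np.atleast_2d(uv).astype(float)
    r=np.c_[(uv[:,0]-K[0,2])/K[0,0],(uv[:,1]-K[1,2])/K[1,1],np.ones(len(uv))]@c["R"]
    o=-c["R"].T@c["t"];return o+r*((h-o[2])/r[:,2])[:,None]
E
python3 - <<'E'
from h import *
np.set_printoptions(precision=4,suppress=True)
for n,box in (("top",(255,160,410,330)),("scene",(240,180,405,330))):
    f=np.load(f"pics/{n}0.npz");p,d=f["p"],f["d"];hsv=cv2.cvtColor(p,cv2.COLOR_BGR2HSV)
    b=np.zeros(d.shape,np.uint8);x0,y0,x1,y1=box;b[y0:y1,x0:x1]=1
    P,u,v=world(n,d,b)
    m=(P[:,2]>.055)&(P[:,2]<.09)
    dk=(P[:,2]>.062)&(P[:,2]<.08); print(n,"deck z med",np.median(P[dk,2]))
    r=cv2.minAreaRect((P[m,:2]*1000).astype(np.float32)); print(r,cv2.boxPoints(r).tolist())
    for nm,lo,hi in (("flap",(4,170,120),(14,255,255)),):
        mk=cv2.inRange(hsv,lo,hi)*b; Q,uu,vv=world(n,d,mk)
        k=Q[:,2]>.08; Q=Q[k]; print(nm,len(Q),Q[:,2].min(),Q[:,2].max())
        fr=cv2.minAreaRect((Q[:,:2]*1000).astype(np.float32));print(fr)
    dm=m&(P[:,2]>.074)
    crop=cv2.resize(p[y0:y1,x0:x1],None,fx=3.5,fy=3.5,interpolation=cv2.INTER_CUBIC);cv2.imwrite(f"pics/{n}_crop.png",crop)
E
```

```text
top deck z med 0.07066822229707614
((591.932861328125, -16.451370239257812), (210.64710998535156, 291.09747314453125), 70.21150970458984) [[419.32177734375, -66.28007507324219], [693.2296142578125, -164.830810546875], [764.5439453125, 33.37733459472656], [490.6361083984375, 131.92807006835938]]
flap 225 0.08025460372895374 0.11291983726271754
((595.0368041992188, -31.50766372680664), (122.53109741210938, 5.166078567504883), 69.91650390625)
scene deck z med 0.070512543785667
((592.6475219726562, -16.426162719726562), (212.5997314453125, 293.3507080078125), 70.22396850585938) [[418.65679931640625, -66.82994842529297], [694.7063598632812, -166.08349609375], [766.6382446289062, 33.977622985839844], [490.58868408203125, 133.23117065429688]]
flap 58 0.10048867260931331 0.11027430746187802
((596.3601684570312, -33.844879150390625), (119.56389617919922, 5.715763092041016), 71.1583480834961)
```

View pics/top_crop.png

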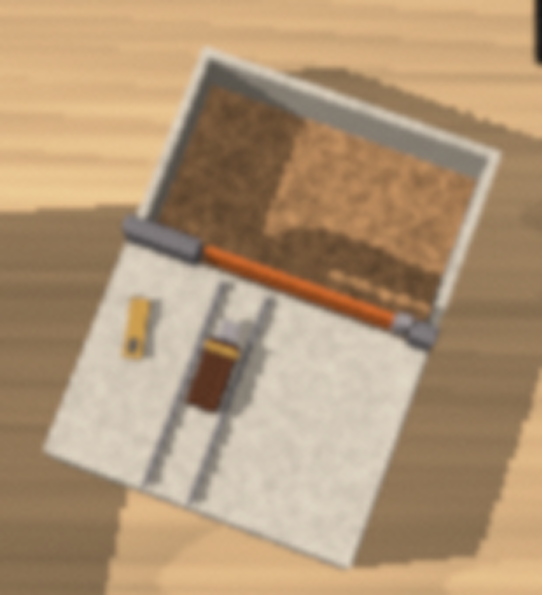

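The crop shows the outline at 211 x 291 mm against 210 x 290 expected. The flap centre agrees with the outline too. The drive sits between the ribs with its tail edge at crop (205,408).

Now I'll find the drive tail in the tidy frame, then check IK and the tool tips.

```bash
cat >> h.py <<'E'
YAW=np.radians(-19.79);RT=np.array([[np.cos(YAW),-np.sin(YAW)],[np.sin(YAW),np.cos(YAW)]])
OT=np.array([.5922,-.0164])+RT@[.005,.020]
def w2t(P): return (np.atleast_2d(P)[:,:2]-OT)@RT
def t2w(x,y): return OT+RT@[x,y]
E
python3 - <<'E'
from h import *
from rig import manip,sensors
from scipy.spatial.transform import Rotation as Ro
np.set_printoptions(precision=4,suppress=True)
for n in ("top","scene"):
    f=np.load(f"pics/{n}0.npz");p,d=f["p"],f["d"];hsv=cv2.cvtColor(p,cv2.COLOR_BGR2HSV)
    P,u,v=world(n,d);T=w2t(P);H=hsv[v,u]
    k=(abs(T[:,1])<.016)&(T[:,0]>-.148)&(T[:,0]<-.006)
    top=k&(P[:,2]>.081)&(P[:,2]<.092)
    print(n,"drive top x",np.percentile(T[top,0],[1,5,95,99]),"y",np.percentile(T[top,1],[2,98]),top.sum(),np.median(P[top,2]))
    wal=k&(H[:,1]>120)&(H[:,2]<130)
    q=onplane(n,np.c_[u,v][wal],.086);t=w2t(q);print(" walnut@86 x",np.percentile(t[:,0],[1,5,95,99]),np.percentile(t[:,1],[2,50,98]),wal.sum())
print("flap hinge",t2w(.004,-.1))
print(Ro.from_rotvec(sensors.state()["ee_rot"]).as_matrix())
for deg in (35,215):
    a=YAW-np.radians(deg);y=np.array([np.cos(a),np.sin(a),0]);z=np.array([0,0,-1.]);x=np.cross(y,z)
    rv=Ro.from_matrix(np.c_[x,y,z]).as_rotvec()
    for X in (-.06,0.02): print(deg,rv,manip.inverse_kinematics(list(t2w(X,-.03))+[.12],rv))
E
```

```text
top drive top x [-0.0902 -0.0885 -0.0381 -0.0328] y [-0.0115  0.0095] 221 0.08639074593001463
 walnut@86 x [-0.0885 -0.0872 -0.055  -0.0493] [-0.0111 -0.0024  0.0064] 132
scene drive top x [-0.0887 -0.0874 -0.0396 -0.0304] y [-0.012   0.0095] 179 0.08590612516099266
 walnut@86 x [-0.0856 -0.0835 -0.0456 -0.0425] [-0.0139 -0.004   0.0053] 74
flap hinge [ 0.5736 -0.0947]
[[ 0.9103  0.414  -0.0007]
 [ 0.414  -0.9103  0.0013]
 [-0.0001 -0.0015 -1.    ]]
35 [2.9945 0.9502 0.    ] [-0.0471  0.5682 -0.0647  2.1364  0.0819  0.4392 -1.132 ]
35 [2.9945 0.9502 0.    ] [ 0.0159  0.6315 -0.0785  1.9627  0.0886  0.5507 -1.0793]
215 [ 0.9502 -2.9945 -0.    ] [ 0.6069  0.8276 -1.1064  2.0963  1.003   0.8961  1.0837]
215 [ 0.9502 -2.9945 -0.    ] [ 0.6227  0.8979 -1.1062  1.9236  0.9851  0.9954  1.2275]
```

Both views put the tail at tidy x = -89 mm with the drive centre at y ≈ -1 (50 mm of its 60 mm top is clear, at height 86, as expected). I'll move to a hover pose and measure where the fingertips really are.

```bash
cat >> h.py <<'E'
from scipy.spatial.transform import Rotation as Ro
A=np.radians(35);_a=YAW-A
_y=np.array([np.cos(_a),np.sin(_a),0]);_z=np.array([0,0,-1.]);RV=Ro.from_matrix(np.c_[np.cross(_y,_z),_y,_z]).as_rotvec()
def tcp(xt,z,y=-.001): return list(t2w(xt+.0285,y-.0334))+[z]   # xt: leading corner of the drive finger
E
python3 - <<'E'
from h import *
from rig import manip,sensors
np.set_printoptions(precision=4,suppress=True)
manip.move_ptp(tcp(-.106,.2),RV)
s=sensors.state();print(s["time"],s["ee_pos"],s["width"],tcp(-.106,.2))
for n in ("scene","wrist"):
    p,d=cams.grab_frame(n);cv2.imwrite(f"pics/{n}1.png",p);np.savez(f"pics/{n}1.npz",p=p,d=d)
    if n=="scene":
        P,u,v=world(n,d);R=Ro.from_rotvec(s["ee_rot"]).as_matrix();L=(P-s["ee_pos"])@R
        for sg in (-1,1):
            k=(L[:,1]*sg>.03)&(L[:,1]*sg<.07)&(abs(L[:,0])<.02)&(L[:,2]<.04)&(L[:,2]>-.03)
            print(sg,k.sum(),"min/max",np.percentile(L[k],[1,99],axis=0),np.sort(L[k,2])[-8:])
            cv2.imwrite
E
```

```text
2.5583 [ 0.5193 -0.0063  0.2   ] 0.08562945112650928 [np.float64(0.5191063977371285), np.float64(-0.005402940927813973), 0.2]
-1 18 min/max [[-0.0011 -0.048  -0.0172]
 [ 0.0116 -0.0431  0.0063]] [-0.0048 -0.0016  0.0008  0.0009  0.0012  0.0024  0.0033  0.0069]
1 86 min/max [[-0.0099  0.0456 -0.0239]
 [ 0.0108  0.0564  0.0057]] [0.0015 0.0016 0.0018 0.0037 0.0045 0.0052 0.0056 0.0062]
```

When open, the tips stand 6 mm ahead of the TCP. Each finger spans |y| 43–57 mm, as the dimensions imply. I'll descend behind the tail and look.

```bash
python3 - <<'E'
from h import *
from rig import manip,sensors
np.set_printoptions(precision=4,suppress=True)
w0=sensors.state()["wrist_force"]
manip.line_to(tcp(-.106,.11),RV,feed=.1)
manip.line_to(tcp(-.106,.0845),RV,feed=.04)
s=sensors.state();print(s["time"],s["ee_pos"],tcp(-.106,.0845),s["wrist_force"]-w0)
p,d=cams.grab_frame("scene");q,_=cams.grab_frame("wrist")
a=cv2.resize(p[150:300,220:400],(576,480),interpolation=cv2.INTER_CUBIC);cv2.imwrite("pics/s2.png",a);cv2.imwrite("pics/w2.png",q)
E
```

```text
4.4917 [ 0.5191 -0.0054  0.0845] [np.float64(0.5191063977371285), np.float64(-0.005402940927813973), 0.0845] [ 0.0804 -0.7089 -0.9915]
```

View pics/w2.png

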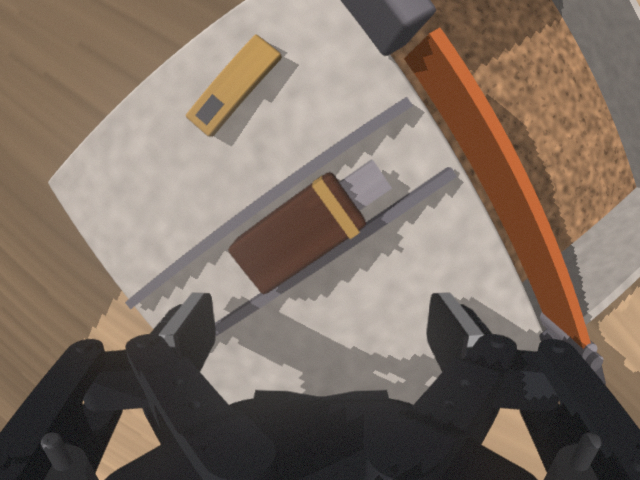

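View pics/s2.png

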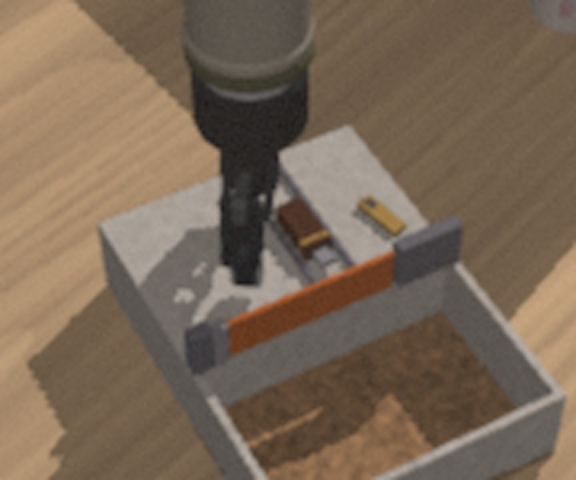

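The wrist view shows the left finger's leading corner at (205,295). It is aimed along the lane at the tail's middle, (248,270). The right finger at (445,300) is short of the flap, and the scene view confirms both. I'll push straight along the lane.

```bash
python3 - <<'E'
from h import *
from rig import manip,sensors
np.set_printoptions(precision=4,suppress=True)
for xt in (-.088,-.065,-.045):
    manip.line_to(tcp(xt,.0845),RV,feed=.04)
    s=sensors.state();print(s["time"],s["ee_pos"]-tcp(xt,.0845),s["wrist_force"])
q,_=cams.grab_frame("wrist");cv2.imwrite("pics/w3.png",q)
E
```

```text
5.1917 [-0.0001 -0.0001 -0.0001] [0.1441 0.236  0.2921]
5.9167 [-0.0001  0.     -0.0001] [-1.8312 -0.521   0.2454]
6.5667 [0.0004 0.0004 0.    ] [0.8462 2.1141 0.2323]
```

View pics/w3.png

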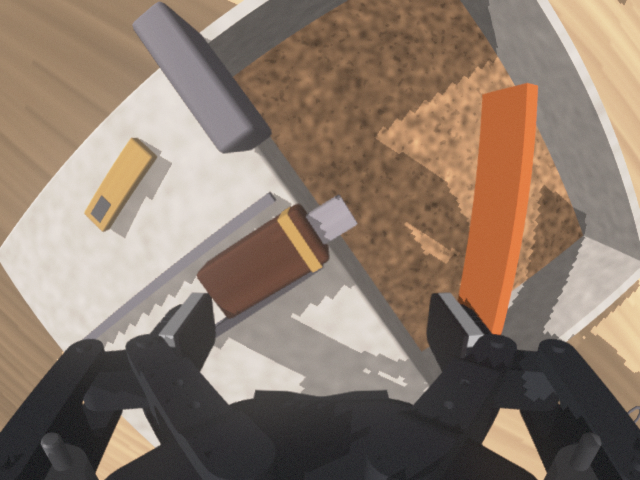

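The drive is moving straight with its nose past the edge at (345,220). The flap (500,200) is held well open by the right finger and is clear of the drive. I'll finish the push.

```bash
python3 - <<'E'
from h import *
from rig import manip,sensors
np.set_printoptions(precision=4,suppress=True)
for xt in (-.030,-.018):
    manip.line_to(tcp(xt,.0845),RV,feed=.04)
    s=sensors.state();print(s["time"],s["ee_pos"]-tcp(xt,.0845),s["wrist_force"])
manip.dwell(.4)
q,_=cams.grab_frame("wrist");cv2.imwrite("pics/w4.png",q)
E
```

```text
7.1417 [0.0008 0.0001 0.0001] [ 0.6963  1.629  -0.2835]
7.5917 [ 0.0007 -0.0001  0.0001] [ 0.565   2.1039 -0.6157]
```

View pics/w4.png

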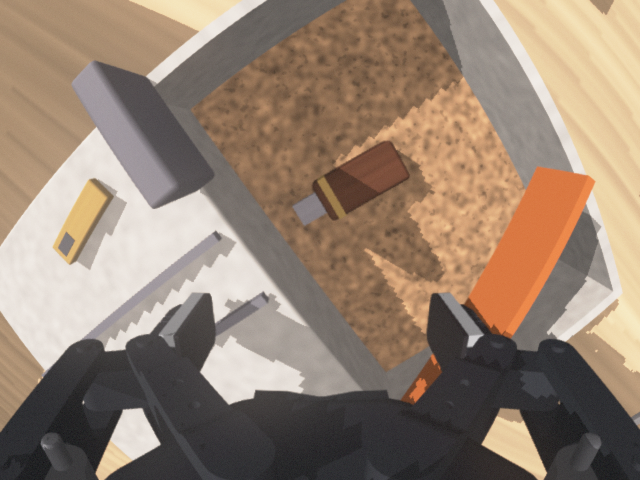

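The drive is on the cork floor at (350,185), tumbled over, and the flap (530,250) is still held open. I'll back out along the lane so the flap closes gently, then lift away.

```bash
python3 - <<'E'
from h import *
from rig import manip,sensors
np.set_printoptions(precision=4,suppress=True)
manip.dwell(.2)
manip.line_to(tcp(-.110,.0845),RV,feed=.08)
manip.line_to(tcp(-.110,.22),RV,feed=.12)
manip.move_ptp([.35,-.45,.3],RV)
manip.dwell(.5)
s=sensors.state();print(s["time"],s["wrist_force"])
p,d=cams.grab_frame("top");P,u,v=world("top",d);T=w2t(P)
H=cv2.cvtColor(p,cv2.COLOR_BGR2HSV)[v,u]
k=(T[:,0]>.005)&(T[:,0]<.13)&(abs(T[:,1]+.02)<.09)&(P[:,2]<.06)&(P[:,2]>.018)
print("in well above floor",k.sum(),np.median(T[k],axis=0),np.median(P[k,2]))
f=(H[:,0]<14)&(H[:,1]>170)&(H[:,2]>120)&(P[:,2]>.095)&(abs(T[:,0])<.12)&(abs(T[:,1])<.12)
print("flap x range (tidy)",np.percentile(T[f],[2,98],axis=0))
p0=np.load("pics/top0.npz")["p"];df=cv2.absdiff(p,p0).max(2)>60
a=cv2.resize(p[160:330,255:410],None,fx=3.5,fy=3.5,interpolation=cv2.INTER_CUBIC);cv2.imwrite("pics/t5.png",a)
n,l,st,c=cv2.connectedComponentsWithStats(df.astype(np.uint8));print([list(x) for x in st[1:] if x[4]>15])
E
```

```text
13.0833 [-0.6409 -0.215  -0.4047]
in well above floor 193 [ 0.0488 -0.0059] 0.02626526777328588
flap x range (tidy) [[ 0.0007 -0.0924]
 [ 0.0053  0.0252]]
[[np.int32(331), np.int32(217), np.int32(14), np.int32(11), np.int32(92)], [np.int32(308), np.int32(252), np.int32(18), np.int32(26), np.int32(249)], [np.int32(563), np.int32(336), np.int32(77), np.int32(70), np.int32(2931)], [np.int32(475), np.int32(455), np.int32(13), np.int32(3), np.int32(24)], [np.int32(518), np.int32(457), np.int32(10), np.int32(10), np.int32(33)], [np.int32(452), np.int32(458), np.int32(17), np.int32(3), np.int32(30)], [np.int32(429), np.int32(461), np.int32(18), np.int32(5), np.int32(31)]]
```

View pics/t5.png

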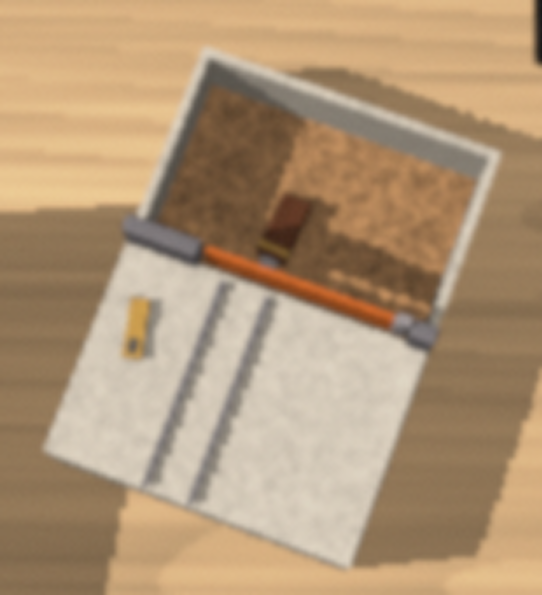

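The flap is shut, the drive lies in the well at crop (287,225), and the gold stick and the other bystanders have not moved.

```bash
python3 -c "
from rig import hand_in
print(hand_in())"
```

```text
the job is handed in; nothing more can be done
None
```

The walnut drive lies at rest in the well, the flap swung shut, the bystanders stayed where they were, and I handed the job in at about 13 s on the robot's clock; no verdict came back.

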